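# Cell test holder: load the cell and hold the bayonet cap at half turn

## Task

Check a battery cell in the test holder: take the single cell out of its small stand and stand it in the holder's bore the same way up, then fit the bayonet cap over it, lugs down through the two gaps of the collar and under it. Turn the cap clockwise (seen from above) to the half-turn mark, half way to the lock, never as far as the lock's click, and finish while still gripping the cap and holding it there against its return spring: do not let go at the end. Leave the battery pack, multimeter, mug and screwdriver where they are.

Things in the scene. Friction and masses are not known exactly. Their poses are not given: they have to be found in the camera images.
- holder: Test holder, fixed; origin at its underside's centre, on the bore axis, z up. Black block 90 x 90 x 36 mm with a round aluminium collar (outer diameter 80, top at z = 52) and in it a white guide tube (outer diameter 32, top z = 50) with a bore of diameter 21.4 for the cell. A channel between tube and collar (floor z = 36, outer wall radius 35) takes the cap's lugs. x axis: through the two entry gaps
- bore (a point): Bottom of the bore, on its axis: face of the sprung brass contact at rest, holder z = 19, where the cell stands
- collar (a point): Centre of the collar's top, holder z = 52. An inward flange (z 46 to 52, inner radius 27) covers the channel but for two entry gaps 14 mm wide on the holder's +x and -x sides. The cap enters with its bar along the holder's x axis; with the lugs below the flange it turns clockwise from above; stops block the other way. Let go, it is turned back by a return spring
- half_mark (a point): Half-turn mark: the one single black line on the rim at radius 33 (another opposite), 0.60 rad (34 deg) clockwise from the holder's x axis: the cap's bar and lugs point at it when held right. Two close black lines at 1.2 rad: lock
- lock_mark (a point): Lock, 1.2 rad clockwise from entry, marked by two close black lines (also opposite). From a cap angle of about 0.78 rad the lug climbs a sprung pin which clicks behind it at about 1.2 rad; the cap must not get into this (past 0.88)
- cap: Bayonet cap, 0.08 to 0.16 kg, standing on its open rim; origin at the centre of its open underside, z up. Grey cup, outer diameter 50, inner 40, 46 high, ceiling inside at z = 42. Two lugs at the rim on +x and -x reach to radius 33, 8 mm wide, 6 thick (z 0 to 6). Half a turn round it is the same. Fitted: underside at holder z = 36 (on the channel floor) to 40 (lugs against the flange)
- cap_bar (a point): Centre of the cap's black grip bar: 44 mm long (along the cap's x, in line with the lugs), 12 thick (along y), 30 high, from cap z = 46 to 76; this point at z = 61. Going in, the cap meets the cell's top at about holder z = 42 (its underside) and must be pressed down against 2 to 6 N
- cell: Battery cell, upright blue cylinder of diameter 18.4 and height 65 mm (with a small steel button on top, diameter 8, 1.5 high), about 46 g; origin at the centre of its lower end, z up the axis to the button. It stands in the stand's hole; seated in the holder its origin is at holder z = 19, and about 13 to 17 under the cap
- stand: Cell stand: black plate 64 x 64 x 20 mm fixed to the bench, origin at the centre of its underside; central hole of diameter 20, 12 deep, so that the cell stands with its lower end at z = 8 and top at z = 73
- contact (a joint): Brass contact at the bottom of the bore: how far it is pressed down, 0 to 0.010 m; spring preload 1.8 N, 600 N/m. Reads 0 with the cell's weight alone, about 0.002 to 0.006 with the cap fitted
- wiper (a joint): Pair of brass fingers in the channel that the lugs push along as the cap is turned clockwise, with the return spring: 0 at rest, about 0.45 rad with the cap at the half-turn mark (cap angle less about 0.15); torque 0.10 N m at 0, 0.14 N m there
- pack: Bystander: scooter battery pack of yellow cells, 105 x 228 x 70 mm, 2.6 kg, origin at the centre of its underside; leave alone
- meter: Bystander: yellow handheld multimeter lying flat, 150 x 76 x 46 mm, origin at the centre of its underside; leave alone
- mug: Bystander: white mug, diameter 80, 92 high, origin at the centre of its underside; leave alone
- driver: Bystander: screwdriver lying on the bench, about 200 mm long; leave alone
Things that resemble listed ones, but are neither listed nor needed, are in the scene too. Leave any pink or turquoise look-alike of the cap alone.

How it is judged:
By the outcome, as a careful person would: the job done as asked, in the order asked, and still so for the second after the job is handed in, while the arm keeps its last pose, push and grip.
It also fails if it takes over 61 s, if anything falls off the work surface, if the arm or the gripper's body presses on something with over 40 N, if the wrist force passes 120 N, or if a joint passes its speed limit or range.

## Robot

A 6-joint arm with a two-finger parallel gripper is mounted at the origin on the work surface. World frame = base frame: x ahead of the robot, y to its left, z up, the work surface at z = 0. Lengths are in m, angles in rad, forces in N, time in s.
With the tool pointing down it reaches from about 0.35 to 0.725 m from the base axis. Payload 6 kg.
Tool frame: the origin (TCP) lies between the finger pads; the fingertips stand 14 mm ahead of it and the grasp point (between the pads) lies 5 mm behind it (bot.tcp_to_tips is the distance from the TCP to the fingertips, in m); z points along the fingers, y is the direction in which the jaws open and shut (so a half turn about z gives the same grasp; the last joint's range is limited). The gripper opens to 85 mm and grips with 20 to 120 N. Pads are 22 mm wide; open, the fingers measure 114 mm over their backs; the gripper's body (76 mm by 85 mm) begins 54 mm behind the grasp point. The pads swing forward as they close: fully open they stand 13 mm farther back than shut.
Start: joints at [-0.993, 0.04, 0.085, 0, -1.615, -0.334], TCP at [0.145, -0.582, 0.245] pointing down, gripper open.
Joint ranges: [-2.56, 2.56], [-1.29, 2.01], [-1.08, 1.49], [-3.29, 1.98], [-2.81, -0.18], [-2.99, 2.99]. Speed limits (rad/s): [2.57, 2.57, 3.01, 3.14, 3.14, 3.14].

## Interface

Orientations are given as a unit quaternion [x, y, z, w].
In Python, from cell import bot, eyes, job gives the robot as it stands. The module is installed in compiled form; this text tells all that it offers.
- The arm moves only by the shell command python3 -m pendant 'ROWS'. ROWS is JSON, a list of rows, each a list of 3 entries, a list of its own where there are three numbers: the shift along the tool's x, y, z in m, then the turn about the tool's z in rad, then the opening, from 0 (shut) to 1 (fully open). A call has exactly 8 rows; each row is the pose to reach, as a shift and turn from the pose measured when the call began, along the tool's axes at that moment; what a row does not reach only later rows make up. A row lasts 1/10 s, in which the tool goes at most 50 mm and 8.59 degrees, less where a joint would pass 70% of its speed; a pose out of reach is approached as far as the arm can. A call with a gripper value outside its range is refused whole. The fingers move at their own pace and stop on an object; the grip force is fixed at half the most. Time passes only in rows, so rows that repeat a pose let the fingers close, or fill a call up. It gives the time, the measured TCP pose, the force and the opening at its end, in the units of the state.
- bot.sense(): the state, without advancing time (a new reading comes with each control period).
- eyes.read_camera(name): name is "scene" or "top" or "wrist"; returns a dict with "img" (384x512x3 uint8, red, green, blue), "intrinsics" (3x3 intrinsics, pixels), "world_from_camera" (4x4, takes a point from camera to world coordinates); the wrist camera has in their place "hand_eye" (4x4, takes a point from camera to tool coordinates, whose origin is the TCP and whose axes are the flange's). Camera axes: x right, y down, z forward; pixel columns grow to the right and rows downward; lengths in m; the calibration is good to about 2 mm. A picture is of the moment at which its call begins: read the wrist's pose just before it. There is no depth.
- job.finish_job(): hands the job in, once; it reports no verdict.
The state is a dict: "clock": time; "qpos": joint angles; "joint_vel": joint speeds; "tau": joint torques, N m; "ee_pos": TCP position; "eef_rot": TCP orientation; "ft_force": force on the tool from outside, world axes, zero at the start; "wrist_torque": the same for the moment, N m; "finger_gap": finger opening in m.
Only numpy, scipy, OpenCV 4.12 (cv2) and the standard library are available. Lean on these libraries where they do the work, as an engineer would, in place of code of your own. Each camera call takes 0.05 s, during which the arm holds its last target.

## Working session

There is one attempt and no reset: what is moved stays moved. The work goes in short steps, Python scripts to look and compute and a shell command to move; the robot and the scene stay as the last step left them, time stands still between calls to the robot, and variables do not carry over. Pictures are saved under pics/ and viewed, and the job is handed in when it is done.

```bash
mkdir -p pics; ls
cat > h.py <<'E'
from cell import bot, eyes, job
import numpy as np, cv2
from scipy.spatial.transform import Rotation as R
def grab(name):
    s=bot.sense(); c=eyes.read_camera(name)
    K=np.array(c["intrinsics"])
    if name=="wrist":
        T=np.eye(4);T[:3,:3]=R.from_quat(s["eef_rot"]).as_matrix();T[:3,3]=s["ee_pos"]
        W=T@np.array(c["hand_eye"])
    else: W=np.array(c["world_from_camera"])
    return c["img"],K,W
def save(img,p,scale=1):
    o=cv2.cvtColor(img,cv2.COLOR_RGB2BGR)
    if scale!=1:o=cv2.resize(o,None,fx=scale,fy=scale,interpolation=cv2.INTER_CUBIC)
    cv2.imwrite(p,o)
def ray(K,W,u,v):
    d=W[:3,:3]@np.linalg.inv(K)@np.array([u,v,1.]);return W[:3,3],d/np.linalg.norm(d)
def onz(K,W,u,v,z):
    o,d=ray(K,W,u,v);return o+d*(z-o[2])/d[2]
def tri(r1,r2):
    (o1,d1),(o2,d2)=r1,r2
    A=np.stack([d1,-d2],1);t=np.linalg.lstsq(A,o2-o1,rcond=None)[0]
    p,q=o1+d1*t[0],o2+d2*t[1];return (p+q)/2,np.linalg.norm(p-q)
def proj(K,W,P):
    p=np.linalg.inv(W)@np.append(P,1);q=K@p[:3];return q[:2]/q[2]
E
python3 - <<'E'
from h import *
for n in ["scene","top","wrist"]:
    i,K,W=grab(n);save(i,f"pics/{n}0.png",1.5);np.savez(f"{n}0.npz",i=i,K=K,W=W);print(n,W.round(3).tolist(),K[0,0])
s=bot.sense();print(s)
E
```

```text
pics
scene [[-0.509, 0.575, -0.641, 1.26], [0.861, 0.331, -0.387, 0.407], [-0.011, -0.748, -0.663, 0.75], [0.0, 0.0, 0.0, 1.0]] 346.7649192990221
top [[0.145, -0.968, 0.207, 0.349], [-0.989, -0.143, 0.026, 0.001], [0.004, -0.208, -0.978, 1.185], [0.0, 0.0, 0.0, 1.0]] 396.66610051276905
wrist [[-0.242, 0.933, 0.266, 0.077], [0.97, 0.232, 0.069, -0.598], [0.002, 0.275, -0.961, 0.373], [0.0, 0.0, 0.0, 1.0]] 294.90196972120947
{'clock': 0.15, 'qpos': array([-9.93267843e-01,  4.06803045e-02,  8.40673577e-02, -3.27322315e-04,
       -1.61550965e+00, -3.33711055e-01]), 'joint_vel': array([ 0.00060533, -0.00295704,  0.00242931,  0.00207791, -0.00095869,
        0.00022148]), 'tau': array([-2.22174982e-03, -3.68614841e+01,  3.47693074e+01,  6.93612233e+00,
       -4.39964439e-03,  2.94901447e-06]), 'ee_pos': array([ 0.1448566 , -0.58201531,  0.24452132]), 'eef_rot': array([-1.21614101e-01,  9.92577223e-01,  6.67430825e-04, -1.44968239e-04]), 'ft_force': array([ 0.47689838,  0.3159828 , -0.16766537]), 'wrist_torque': array([ 0.04045407,  0.00092577, -0.00790257]), 'finger_gap': 0.08557636739736629}
```

View pics/scene0.png

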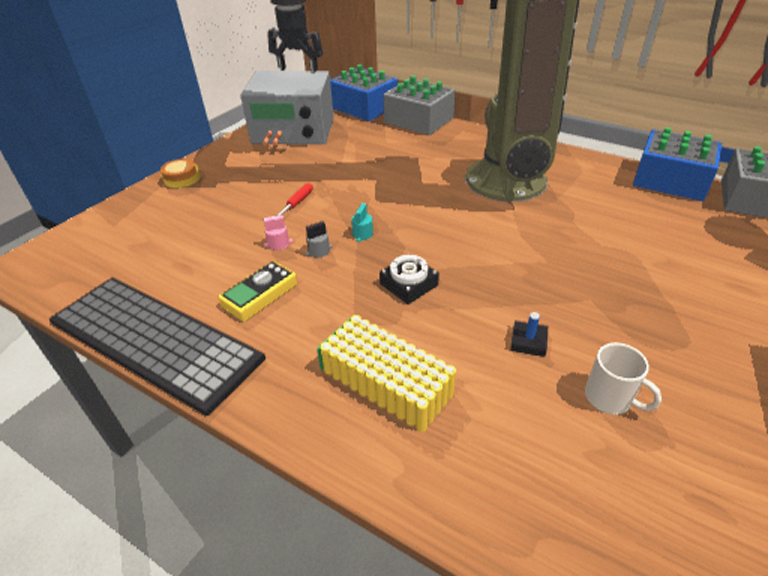

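View pics/top0.png

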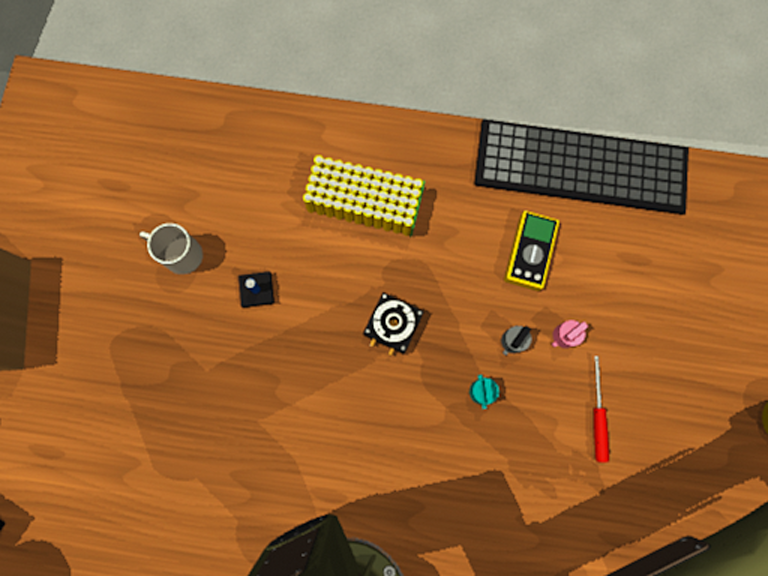

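View pics/wrist0.png

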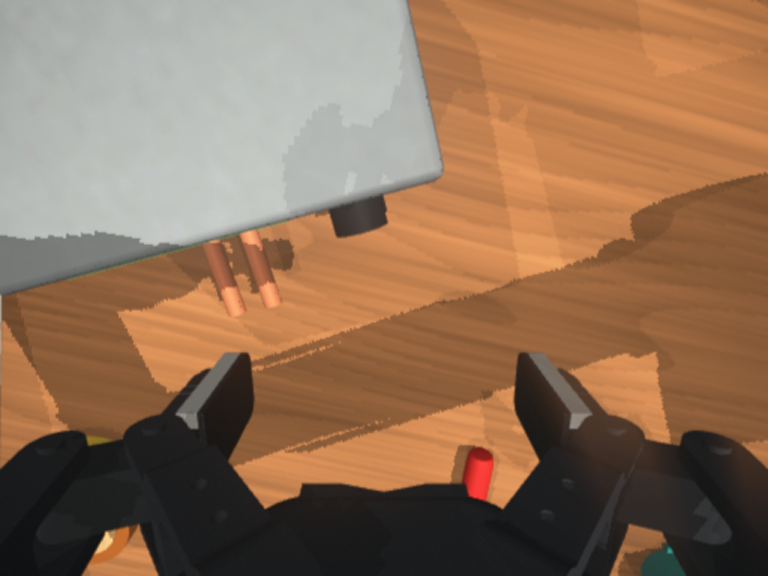

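Candidates, in full-size/1.5 top pixels. For the cap: grey (345,225), pink (381,222) and turquoise (323,261). I choose the grey one with the black bar. For the cell: the blue one in the stand (168,190) against the yellow pack cells (243,128). I choose the blue one. Next, a close crop to check both.

Run:
```python
from h import *
t=np.load("top0.npz");s=np.load("scene0.npz")
def crop(i,x,y,w,h,f): return cv2.resize(i[y:y+h,x:x+w],(w*f,h*f),interpolation=cv2.INTER_CUBIC)
a=np.hstack([crop(t["i"],150,170,50,50,5),crop(t["i"],235,190,50,50,5),crop(t["i"],320,200,50,50,5)])
b=np.hstack([crop(s["i"],330,200,50,50,5),crop(s["i"],248,160,50,50,5),crop(s["i"],185,135,50,50,5)])
save(np.vstack([a,b]),"pics/crops.png")
```

```text
(no output)
```

View pics/crops.png

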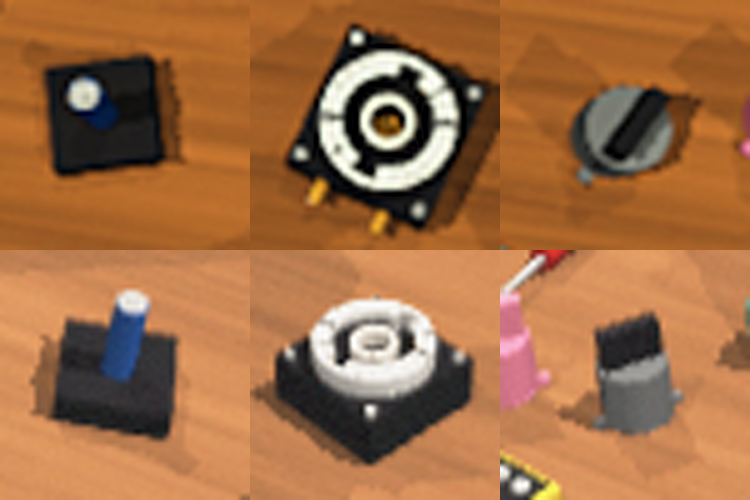

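Run:
```python
from h import *
t=np.load("top0.npz");s=np.load("scene0.npz")
for n,a,b in [("celltop",(166.6,188.6),(356,210.4)),("holder",(262.5,214),(273,178)),("bartop",(347,224.6),(210.6,149.6))]:
    print(n,*tri(ray(t["K"],t["W"],*a),ray(s["K"],s["W"],*b)))
# holder gap dir
print(onz(t["K"],t["W"],235+410/5-50,190+72/5,.052),onz(t["K"],t["W"],235+(367-250)/5,190+170/5,.052))
print(R.from_quat(bot.sense()["eef_rot"]).as_matrix().round(3))
```

```text
celltop [0.5530987  0.26935559 0.07048657] 0.002246371319969552
holder [ 0.52294659 -0.01263376  0.04899864] 0.0049659644458989365
bartop [ 0.52440694 -0.25296637  0.07563571] 0.0016302296636365016
[ 0.55331773 -0.02383198  0.052     ] [ 0.49318698 -0.0072072   0.052     ]
[[-0.97  -0.241 -0.   ]
 [-0.241  0.97   0.001]
 [ 0.     0.001 -1.   ]]
```

```bash
python3 -m pendant '[[[-0.03,0.017,0],0,1],[[-0.073,0.041,0],0,1],[[-0.116,0.065,0],0,1],[[-0.159,0.089,0],0,1],[[-0.202,0.113,0],0,1],[[-0.245,0.137,0],0,1],[[-0.288,0.161,0],0,1],[[-0.33,0.185,0],0,1]]'
python3 - <<'E'
from h import *
i,K,W=grab("wrist");save(i,"pics/w1.png",1.5);np.savez("w1.npz",i=i,K=K,W=W);s=bot.sense();print(s["ee_pos"],s["qpos"])
E
```

```text
clock: 0.95
ee_pos: [0.4215, -0.321, 0.2447]
eef_rot: [-0.122, 0.993, 0.001, -0.0]
ft_force: [0.4, 0.2, -0.1]
finger_gap: 0.0855
[ 0.42543057 -0.31713667  0.24374675] [-0.26342109 -0.14370402 -0.0938041  -0.00324264 -1.62112517 -1.05938995]
```

View pics/w1.png

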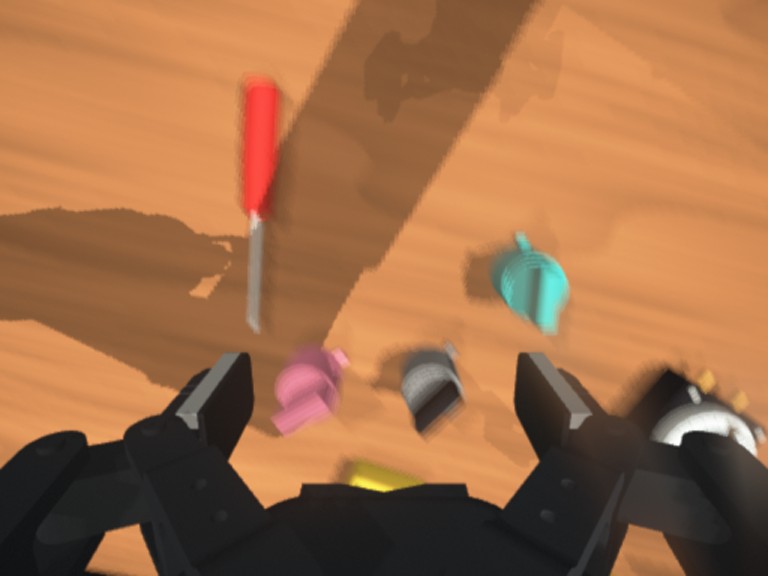

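The image is blurred because the arm was still moving. The grey cap is at (430,390), teal at (533,285), pink at (310,390) and the holder at (700,430). Next I go above the holder and let the arm settle.

```bash
python3 -m pendant '[[[-0.02,0.04,0],0,1],[[-0.045,0.085,0],0,1],[[-0.07,0.13,0],0,1],[[-0.095,0.18,0],0,1],[[-0.115,0.23,0],0,1],[[-0.13,0.265,0],0,1],[[-0.135,0.275,0],0,1],[[-0.135,0.275,0],0,1]]'
python3 - <<'E'
from h import *
i,K,W=grab("wrist");save(i,"pics/w2.png",1.5);np.savez("w2.npz",i=i,K=K,W=W);s=bot.sense();print(s["ee_pos"],s["joint_vel"].round(3))
E
```

```text
clock: 1.8
ee_pos: [0.4888, -0.0155, 0.2443]
eef_rot: [-0.126, 0.992, 0.002, 0.0]
ft_force: [0.4, -0.6, 0.5]
finger_gap: 0.085
[ 0.4887252  -0.01682984  0.24447795] [-0.038 -0.004 -0.002  0.004 -0.002  0.007]
```

View pics/w2.png

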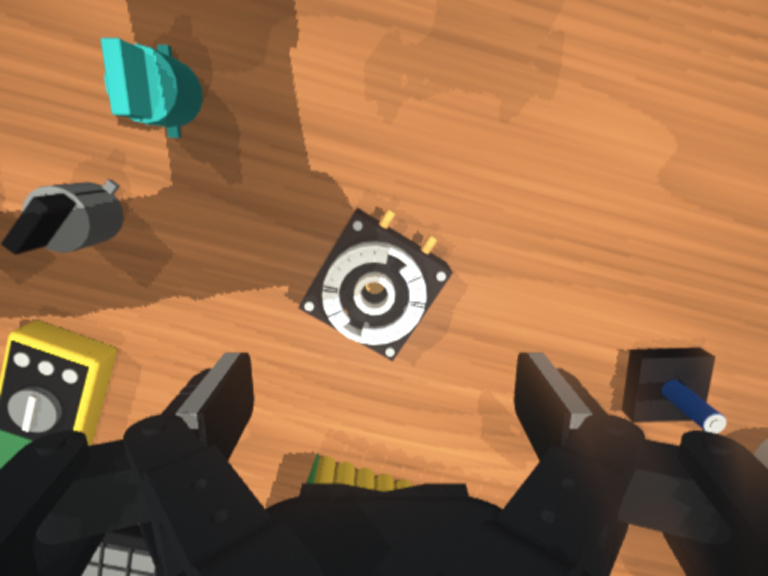

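Run:
```python
from h import *
d=np.load("w2.npz");i,K,W=d["i"],d["K"],d["W"]
x0,y0=195,135
c=i[y0:y0+110,x0:x0+110]
save(c,"pics/hold2.png",5)
h=cv2.cvtColor(c,cv2.COLOR_RGB2HSV)
m=((h[...,1]<40)&(h[...,2]>120)).astype(np.uint8)
cs,_=cv2.findContours(m,cv2.RETR_EXTERNAL,cv2.CHAIN_APPROX_NONE)
for k in sorted(cs,key=cv2.contourArea)[-2:]:
    e=cv2.fitEllipse(k);print(cv2.contourArea(k),e, onz(K,W,e[0][0]+x0,e[0][1]+y0,.052))
```

```text
31.0 ((98.79688262939453, 49.0), (6.407070636749268, 6.432991981506348), 0.0) [0.49515323 0.03238172 0.052     ]
3685.0 ((54.28725814819336, 60.45024108886719), (67.8230972290039, 69.22982788085938), 92.81205749511719) [ 0.520774   -0.01298976  0.052     ]
```

View pics/hold2.png

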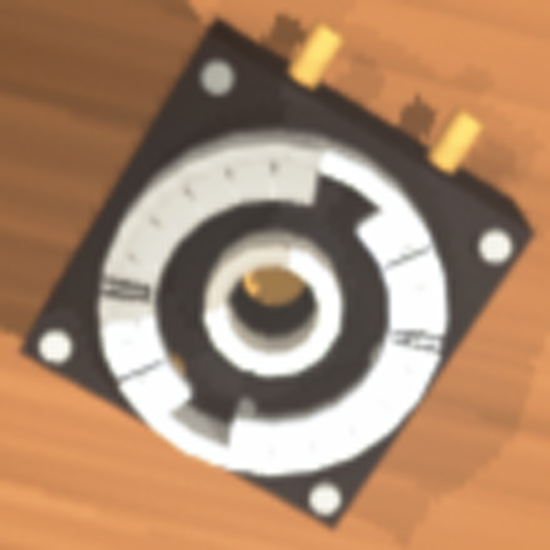

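Run:
```python
from h import *
d=np.load("w2.npz");K,W=d["K"],d["W"]
f=lambda p:onz(K,W,195+p[0]/5-.4,135+p[1]/5-.4,.052)
for a,b,off in [((408,259),(138,372),.6),((416,338),(127,290),1.2),((345,195),(208,415),0)]:
    A,B=f(a),f(b);m=(A+B)/2;v=A-B
    print(m,np.linalg.norm(v[:2]),"x-axis deg",np.degrees(np.arctan2(v[1],v[0])+off)%180)
t=np.load("top0.npz")
print("top view holder",onz(t["K"],t["W"],262.5,214,.052))
# cell top in w2 and top view
a=ray(K,W,713/1.5-.3,423/1.5-.3);b=ray(t["K"],t["W"],166.6,188.6)
print(tri(a,b), onz(K,W,713/1.5-.3,423/1.5-.3,.0745),onz(t["K"],t["W"],166.6,188.6,.0745))
```

```text
[ 0.52363863 -0.012714    0.052     ] 0.06757853906593524 x-axis deg 162.4488291631605
[ 0.52313743 -0.01267814  0.052     ] 0.06701456579151947 x-axis deg 163.2180570773353
[ 0.52140302 -0.01245496  0.052     ] 0.06138117044537075 x-axis deg 163.50391651755683
top view holder [ 0.52358712 -0.01482445  0.052     ]
(array([0.5525298 , 0.26818251, 0.07170734]), np.float64(0.0014257542364558445)) [0.55061071 0.26554404 0.0745    ] [0.55270308 0.26730742 0.0745    ]
```

```bash
python3 - <<'E'
from h import *
t=np.load("top0.npz")
print("mug",onz(t["K"],t["W"],170/1.5,243/1.5,.092))
E
python3 -m pendant '[[[-0.012,0.03,0],0,0.6],[[-0.03,0.075,0.01],0,0.6],[[-0.05,0.12,0.02],0,0.6],[[-0.065,0.165,0.03],0,0.6],[[-0.08,0.21,0.04],0,0.6],[[-0.095,0.25,0.05],0,0.6],[[-0.099,0.263,0.05],0,0.6],[[-0.099,0.263,0.05],0,0.6]]'
python3 - <<'E'
from h import *
i,K,W=grab("wrist");save(i,"pics/w3.png",1.5);np.savez("w3.npz",i=i,K=K,W=W);s=bot.sense();print(s["ee_pos"],s["joint_vel"].round(3),s["finger_gap"])
E
```

```text
mug [0.60367003 0.42816591 0.092     ]
clock: 2.65
ee_pos: [0.5198, 0.2627, 0.1942]
eef_rot: [-0.125, 0.992, 0.001, -0.001]
ft_force: [-0.3, -0.1, -0.8]
finger_gap: 0.0511
[0.51999459 0.26179654 0.19505861] [-0.018 -0.031 -0.006  0.005 -0.003  0.002] 0.051595569326904386
```

View pics/w3.png

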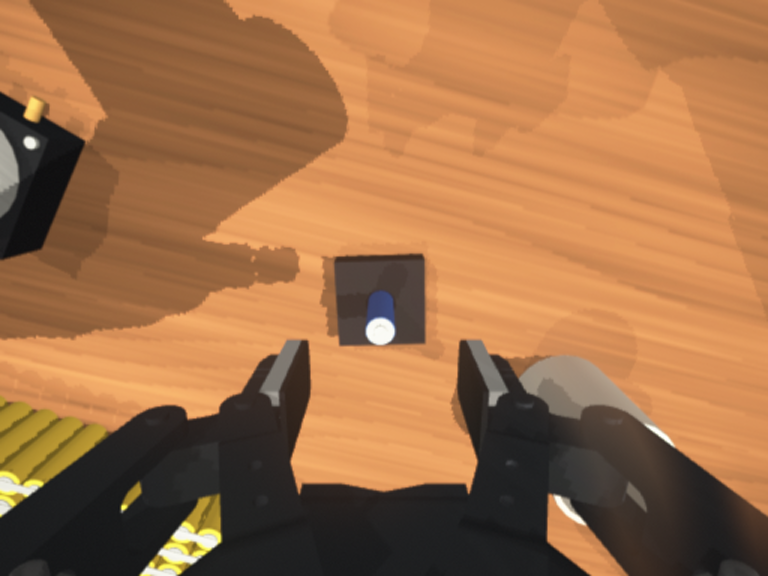

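```bash
cat >> h.py <<'E'
def bluetop(d,x0,y0,w,h):
    c=d["i"][y0:y0+h,x0:x0+w];q=cv2.cvtColor(c,cv2.COLOR_RGB2HSV)
    m=((q[...,1]<60)&(q[...,2]>140)).astype(np.uint8)
    n,l,s,ce=cv2.connectedComponentsWithStats(m);k=1+np.argmax(s[1:,4]);return ce[k]+[x0,y0],s[k]
def totool(v):
    s=bot.sense();return R.from_quat(s["eef_rot"]).as_matrix().T@(np.asarray(v)-0)
E
python3 - <<'E'
from h import *
a=np.load("w3.npz");b=np.load("w2.npz");t=np.load("top0.npz")
p,s=bluetop(a,230,200,50,45);q,s2=bluetop(b,455,265,40,30);print(p,s,q,s2)
ra=ray(a["K"],a["W"],*p)
print(tri(ra,ray(b["K"],b["W"],*q)),tri(ra,ray(t["K"],t["W"],166.6,188.6)))
P=onz(a["K"],a["W"],*p,.0735);print(P,onz(a["K"],a["W"],*p,.071))
# stand top centre, z .02: corners
for c in [(336,262),(423,258),(340,346),(426,342)]: print(onz(a["K"],a["W"],c[0]/1.5,c[1]/1.5,.02))
tg=np.array([P[0],P[1],.058]);print(totool(tg-bot.sense()["ee_pos"]))
E
```

```text
[253.07092199 220.63120567] [ 14  12  20  18 282] [476.27152318 281.94039735] [ 14  11  15  13 151]
(array([0.55206176, 0.26993798, 0.07176176]), np.float64(0.0005935185441669563)) (array([0.55483188, 0.27014294, 0.0647186 ]), np.float64(0.0011354894903459938))
[0.55168581 0.26977173 0.0735    ] [0.55268591 0.27001068 0.071     ]
[0.5301769  0.23234986 0.02      ]
[0.5122378  0.29085959 0.02      ]
[0.59201538 0.24932865 0.02      ]
[0.57311296 0.31037722 0.02      ]
[-0.03269796 -0.00038167  0.13705363]
```

```bash
python3 -m pendant '[[[-0.016,0,0.01],0,0.6],[[-0.033,0,0.03],0,0.6],[[-0.033,0,0.06],0,0.6],[[-0.033,0,0.09],0,0.6],[[-0.033,0,0.115],0,0.6],[[-0.033,0,0.13],0,0.6],[[-0.033,0,0.137],0,0.6],[[-0.033,0,0.137],0,0.6]]'
python3 - <<'E'
from h import *
s=bot.sense();print(s["ee_pos"])
i,K,W=grab("wrist");save(i,"pics/w4.png",1.5);np.savez("w4.npz",i=i,K=K,W=W)
E
```

```text
clock: 3.5
ee_pos: [0.5522, 0.2693, 0.0582]
eef_rot: [-0.124, 0.992, 0.001, -0.0]
ft_force: [0.4, 0.9, -0.7]
finger_gap: 0.0516
[0.55216808 0.26931813 0.05817204]
```

View pics/w4.png

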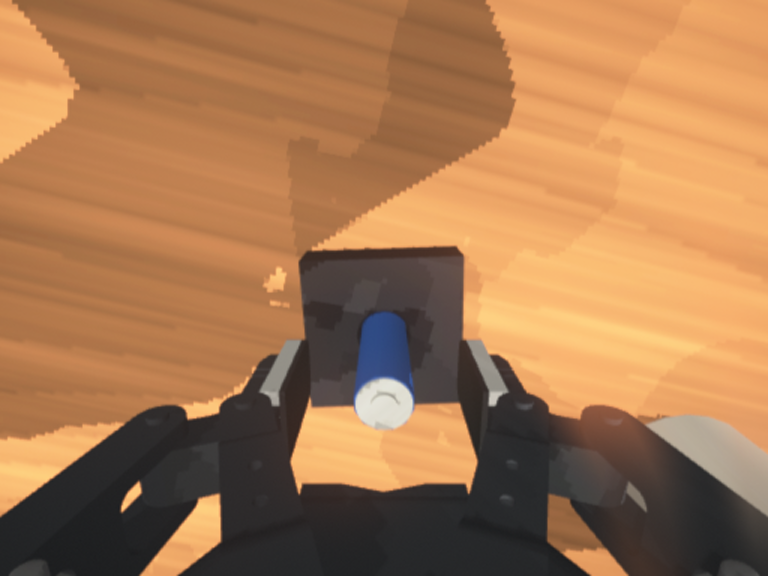

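Cell top at (385,405), centred between the pads. Now I close.

```bash
python3 -m pendant '[[[0,0,0],0,0.1],[[0,0,0],0,0.1],[[0,0,0],0,0.1],[[0,0,0],0,0.1],[[0,0,0],0,0.1],[[0,0,0],0,0.1],[[0,0,0],0,0.1],[[0,0,0],0,0.1]]'
python3 - <<'E'
from h import *
i,K,W=grab("wrist");save(i,"pics/w5.png",1.5);np.savez("w5.npz",i=i,K=K,W=W)
s=bot.sense();H=np.array([.5235,-.013,.2]);print(totool(H-s["ee_pos"]),s["ee_pos"],s["finger_gap"])
p,_=bluetop(dict(i=i),225,240,65,50);print(p,onz(K,W,*p,.0735))
E
```

```text
clock: 4.35
ee_pos: [0.5533, 0.2703, 0.0609]
eef_rot: [-0.124, 0.992, 0.002, 0.002]
ft_force: [-0.7, 0.6, 5.3]
finger_gap: 0.0168
[ 0.09831661 -0.26680868 -0.14022045] [0.55328893 0.27029844 0.06082596] 0.01627906343802439
[255.77507599 262.6585613 ] [0.55080275 0.27065947 0.0735    ]
```

View pics/w5.png

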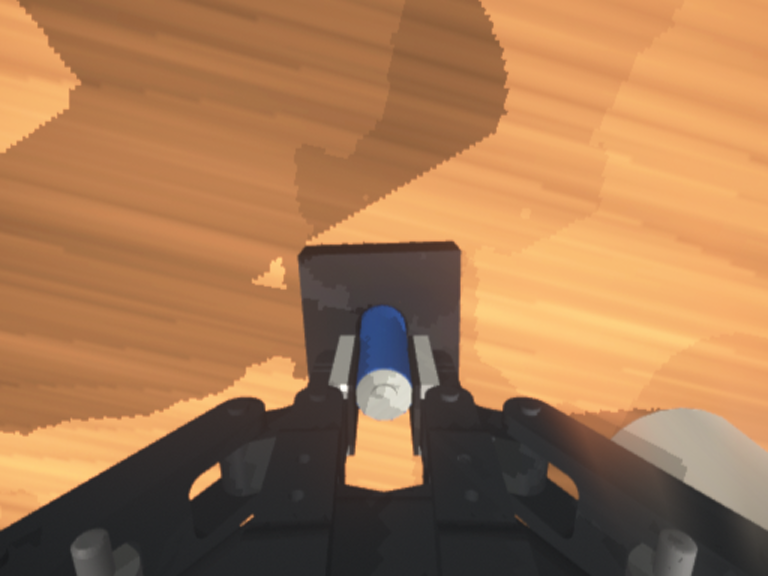

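```bash
python3 -m pendant '[[[0,0,-0.01],0,0.1],[[0,0,-0.03],0,0.1],[[0,0,-0.06],0,0.1],[[0.005,-0.015,-0.09],0,0.1],[[0.02,-0.05,-0.1],0,0.1],[[0.035,-0.09,-0.1],0,0.1],[[0.05,-0.135,-0.1],0,0.1],[[0.065,-0.18,-0.1],0,0.1]]'
python3 - <<'E'
from h import *
s=bot.sense();H=np.array([.5235,-.013,.15]);print(totool(H-s["ee_pos"]),s["ee_pos"],s["finger_gap"])
E
```

```text
clock: 5.2
ee_pos: [0.5338, 0.0781, 0.1606]
eef_rot: [-0.125, 0.992, 0.002, 0.002]
ft_force: [1.5, 0.3, 0.7]
finger_gap: 0.0165
[ 0.03260926 -0.08577363  0.01020333] [0.5337904  0.07814099 0.16058369] 0.01648340028372509
```

```bash
python3 -m pendant '[[[0.015,-0.045,0],0,0.1],[[0.028,-0.075,0],0,0.1],[[0.033,-0.086,0],0,0.1],[[0.033,-0.086,0.005],0,0.1],[[0.033,-0.086,0.01],0,0.1],[[0.033,-0.086,0.01],0,0.1],[[0.033,-0.086,0.01],0,0.1],[[0.033,-0.086,0.01],0,0.1]]'
python3 - <<'E'
from h import *
s=bot.sense();H=np.array([.5235,-.013,.15]);print(totool(H-s["ee_pos"]),s["ee_pos"],R.from_quat(s["eef_rot"]).as_matrix().round(4))
for n in ["wrist","scene","top"]:
    i,K,W=grab(n);np.savez(n+"6.npz",i=i,K=K,W=W)
    save(i if n=="wrist" else (i[110:210,210:340] if n=="scene" else i[160:260,200:330]),f"pics/{n}6.png",1.5 if n=="wrist" else 5)
E
```

```text
clock: 6.0
ee_pos: [0.5233, -0.0126, 0.1502]
eef_rot: [-0.126, 0.992, 0.002, 0.002]
ft_force: [-0.0, 0.4, -0.9]
finger_gap: 0.0168
[-4.66605259e-05 -4.67926367e-04  2.15522394e-04] [ 0.52333759 -0.01255926  0.1502167 ] [[-0.9685 -0.2492  0.0029]
 [-0.2491  0.9685  0.0037]
 [-0.0038  0.0029 -1.    ]]
```

View pics/wrist6.png

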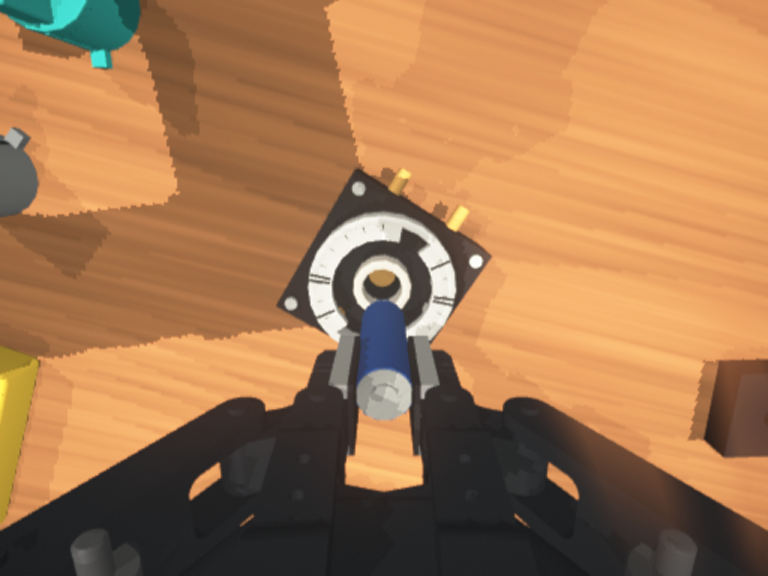

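View pics/scene6.png

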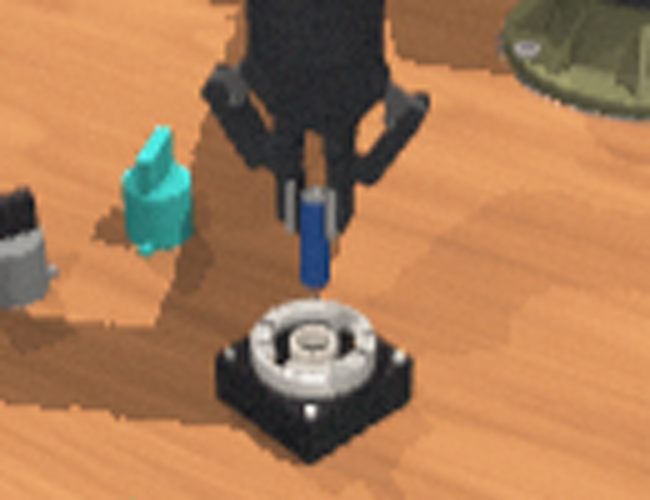

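Run:
```python
from h import *
d=np.load("wrist6.npz");i,K,W=d["i"],d["K"],d["W"]
s=bot.sense();Rm=R.from_quat(s["eef_rot"]).as_matrix()
x0,y0=180,105
save(i[y0:y0+180,x0:x0+150],"pics/w6c.png",4)
q=cv2.cvtColor(i,cv2.COLOR_RGB2HSV)
m=((q[...,0]>105)&(q[...,0]<130)&(q[...,1]>120)).astype(np.uint8);m[:, :225]=0;m[:,290:]=0
for r in range(198,255,6):
    xs=np.where(m[r])[0];print(r,xs.min() if len(xs) else None,xs.max() if len(xs) else None)
top=onz(K,W,383.5/1.5-.2,393/1.5-.2,.1625);print("top",top)
```

```text
198 None None
204 247 261
210 243 262
216 242 263
222 241 266
228 244 266
234 243 268
240 243 268
246 243 270
252 272 272
top [ 0.52064146 -0.01241343  0.1625    ]
```

View pics/w6c.png

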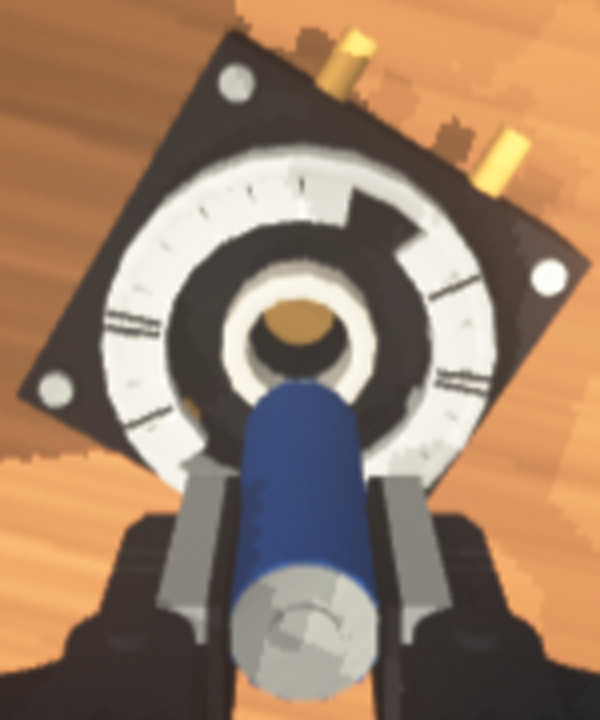

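Run:
```python
from h import *
d=np.load("wrist6.npz");i,K,W=d["i"],d["K"],d["W"]
g=lambda p,z:onz(K,W,180+p[0]/4-.375,105+p[1]/4-.375,z)
for a,b,o in [((453,289),(148,418),.6),((463,381),(132,324),1.2)]:
    A,B=g(a,.052),g(b,.052);v=A-B;print((A+B)/2,np.linalg.norm(v),np.degrees(np.arctan2(v[1],v[0])+o)%180)
print("tube",g((299,346),.05))
print("cell top",g((304,632),.1625))
n=g((300,378),.0975);s=bot.sense();Rm=R.from_quat(s["eef_rot"]).as_matrix()
print("cell bottom",n-Rm[:,0]*.0092, s["ee_pos"])
sc=np.load("scene6.npz")
# scene: cell bottom front / tube centre in crop x5
for nme,p in [("celltop",(315,190)),("tube",(313,341))]:
    u=(210+p[0]/5-.4,110+p[1]/5-.4); print(nme,ray(sc["K"],sc["W"],*u), onz(sc["K"],sc["W"],*u,.1625 if nme=="celltop" else .05))
```

```text
[ 0.52349524 -0.01238738  0.052     ] 0.06709933906838737 162.65775577962805
[ 0.52310082 -0.0123613   0.052     ] 0.06762866850844058 162.92206702116175
tube [ 0.52231128 -0.0125128   0.05      ]
cell top [ 0.52102148 -0.01224315  0.1625    ]
cell bottom [ 0.52240614 -0.01230922  0.09753722] [ 0.52329052 -0.01293514  0.15029788]
celltop (array([1.25967656, 0.40674806, 0.74999914]), array([-0.71565693, -0.40642236, -0.56802819])) [ 0.51948824 -0.01360569  0.1625    ]
tube (array([1.25967656, 0.40674806, 0.74999914]), array([-0.6698941 , -0.38140658, -0.6370015 ])) [ 0.52353184 -0.01237854  0.05      ]
```

```bash
python3 -m pendant '[[[-0.001,0.0003,0.01],0,0.1],[[-0.001,0.0003,0.025],0,0.1],[[-0.001,0.0003,0.037],0,0.1],[[-0.001,0.0003,0.043],0,0.1],[[-0.001,0.0003,0.047],0,0.1],[[-0.001,0.0003,0.051],0,0.1],[[-0.001,0.0003,0.055],0,0.1],[[-0.001,0.0003,0.055],0,0.1]]'
python3 - <<'E'
from h import *
for n in ["wrist","scene"]:
    i,K,W=grab(n);save(i if n=="wrist" else i[110:210,210:340],f"pics/{n}7.png",1.5 if n=="wrist" else 5)
E
```

```text
clock: 6.95
ee_pos: [0.5242, -0.0122, 0.0949]
eef_rot: [-0.125, 0.992, 0.002, 0.002]
ft_force: [0.7, 0.1, -0.4]
finger_gap: 0.0163
```

View pics/wrist7.png

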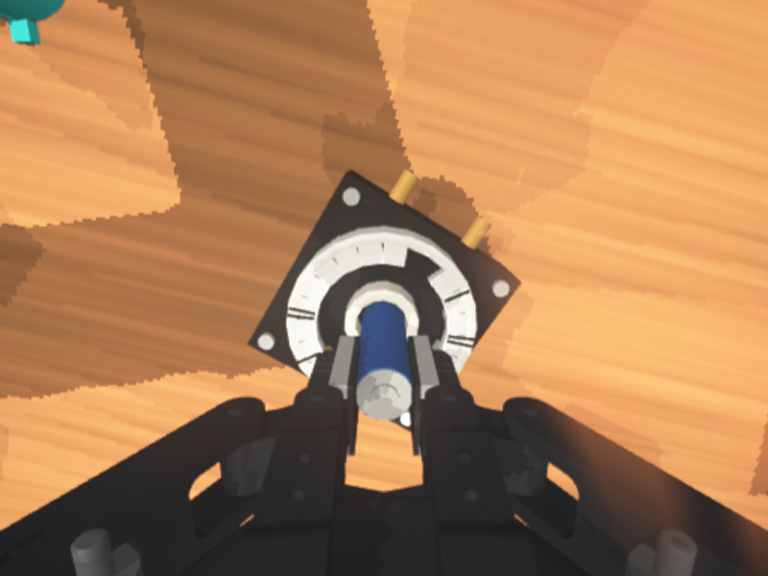

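View pics/scene7.png

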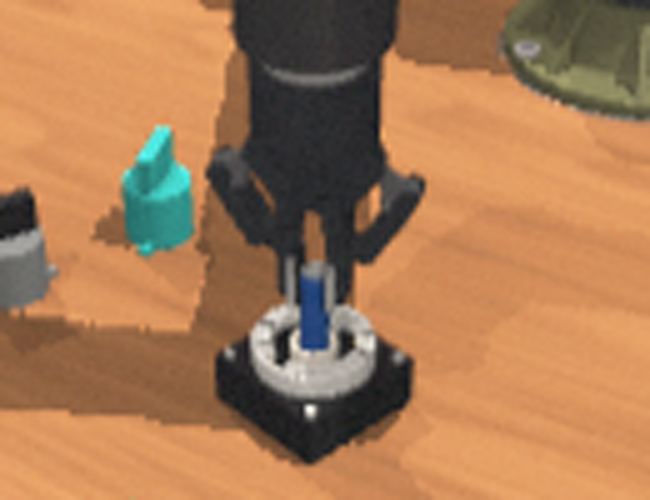

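The cell's lower end is inside the tube with no side force. I lower it to the seat.

```bash
python3 -m pendant '[[[0,0,0.005],0,0.1],[[0,0,0.01],0,0.1],[[0,0,0.015],0,0.1],[[0,0,0.019],0,0.1],[[0,0,0.022],0,0.1],[[0,0,0.0225],0,0.1],[[0,0,0.0225],0,0.1],[[0,0,0.0225],0,0.1]]'
```

```text
clock: 7.85
ee_pos: [0.5247, -0.0121, 0.0733]
eef_rot: [-0.125, 0.992, 0.002, 0.002]
ft_force: [-0.6, -0.1, -0.4]
finger_gap: 0.0166
```

```bash
python3 -m pendant '[[[0,0,0.001],0,0.1],[[0,0,0.001],0,0.3],[[0,0,0.001],0,0.5],[[0,0,0.001],0,0.6],[[0,0,0.001],0,0.6],[[0,0,-0.02],0,0.6],[[0,0,-0.05],0,0.6],[[0,0,-0.08],0,0.6]]'
python3 - <<'E'
from h import *
s=bot.sense();print(totool(np.array([.49,-.25,.22])-s["ee_pos"]),s["ee_pos"],s["qpos"])
for n in ["wrist","scene"]:
    i,K,W=grab(n);np.savez(n+"8.npz",i=i,K=K,W=W);save(i if n=="wrist" else i[110:210,210:340],f"pics/{n}8.png",1.5 if n=="wrist" else 5)
E
```

```text
clock: 8.65
ee_pos: [0.5241, -0.0126, 0.1541]
eef_rot: [-0.125, 0.992, 0.002, 0.002]
ft_force: [1.2, 0.8, 0.7]
finger_gap: 0.0513
[ 0.09183318 -0.22134116 -0.0668673 ] [ 0.52413823 -0.01255074  0.15405376] [ 0.35879955 -0.15805424 -0.26991912 -0.00210757 -1.45475759 -1.67813311]
```

View pics/wrist8.png

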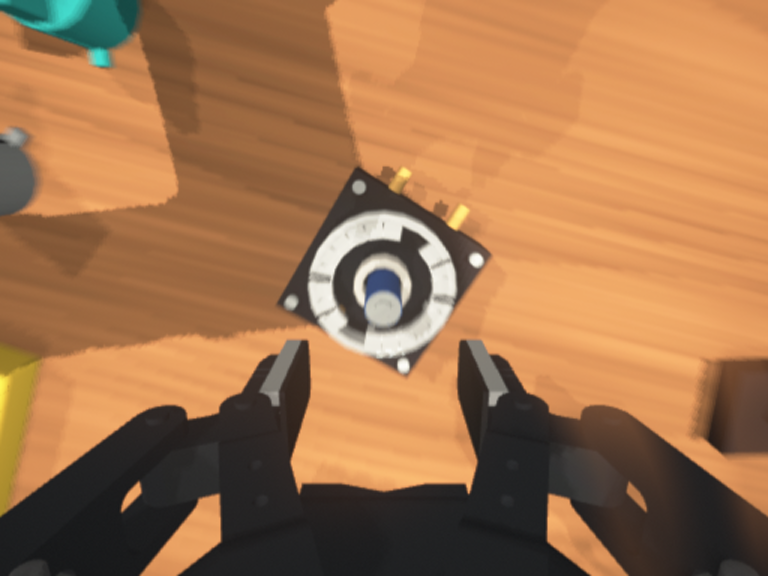

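View pics/scene8.png

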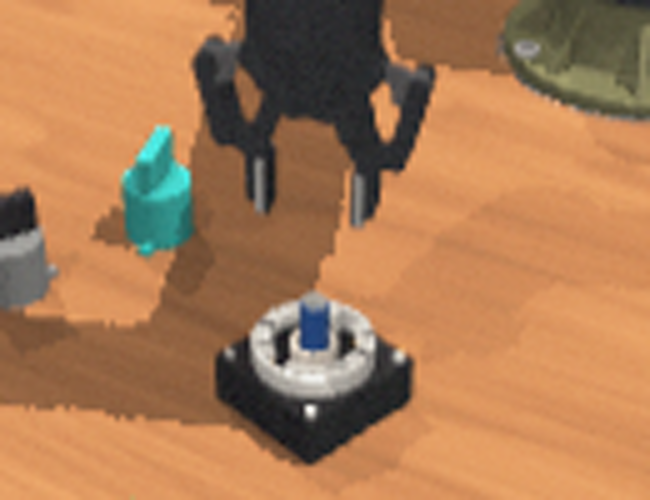

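The cell is seated and upright, with its top at wrist (383,308). Next I go to the cap with a half-turned wrist, which keeps joint 6 well inside its range.

```bash
python3 -m pendant '[[[0.005,-0.02,-0.02],-0.14,0.8],[[0.01,-0.06,-0.04],-0.28,0.8],[[0.016,-0.1,-0.066],-0.42,0.8],[[0.022,-0.145,-0.066],-0.56,0.8],[[0.028,-0.185,-0.066],-0.7,0.8],[[0.034,-0.225,-0.066],-0.84,0.8],[[0.038,-0.25,-0.066],-0.98,0.8],[[0.039,-0.26,-0.066],-1.12,0.8]]' &&  python3 -m pendant '[[[0,0,0],-0.14,0.8],[[0,0,0],-0.28,0.8],[[0,0,0],-0.42,0.8],[[0,0,0],-0.56,0.8],[[0,0,0],-0.7,0.8],[[0,0,0],-0.84,0.8],[[0,0,0],-0.98,0.8],[[0,0,0],-1.08,0.8]]'
python3 - <<'E'
from h import *
s=bot.sense();print(s["ee_pos"],s["qpos"],s["joint_vel"].round(2))
x=R.from_quat(s["eef_rot"]).as_matrix()[:,0];print(np.degrees(np.arctan2(x[1],x[0])))
i,K,W=grab("wrist");np.savez("w9.npz",i=i,K=K,W=W);save(i,"pics/w9.png",1.5)
E
```

```text
clock: 9.55
ee_pos: [0.5522, -0.2767, 0.2225]
eef_rot: [-0.634, 0.773, -0.001, 0.006]
ft_force: [-0.1, 0.6, 0.2]
finger_gap: 0.0685
clock: 10.35
ee_pos: [0.5522, -0.2766, 0.2218]
eef_rot: [0.942, -0.334, 0.004, -0.004]
ft_force: [-0.3, 0.5, 0.3]
finger_gap: 0.0686
[ 0.55218785 -0.27660739  0.22183517] [-0.14421683  0.07972085  0.08577193 -0.00636778 -1.56793889  1.03312924] [-0.   -0.   -0.    0.   -0.    0.96]
-39.06974963746808
```

View pics/w9.png

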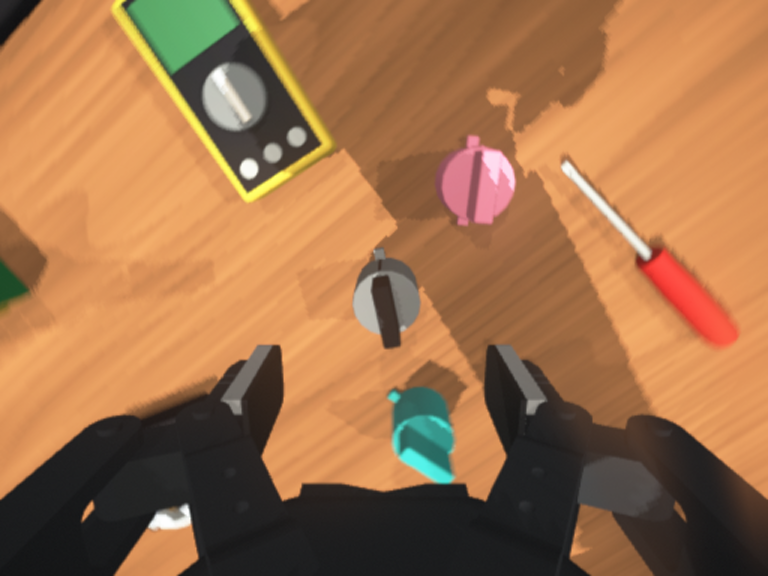

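```bash
python3 -m pendant '[[[0,0,0],-0.05,0.8],[[0,0,0.01],-0.1,0.8],[[0,0,0.03],-0.1,0.8],[[0,0,0.04],-0.1,0.8],[[0,0,0.04],-0.1,0.8],[[0,0,0.04],-0.1,0.8],[[0,0,0.04],-0.1,0.8],[[0,0,0.04],-0.1,0.8]]'
python3 - <<'E'
from h import *
s=bot.sense();print(s["ee_pos"],s["joint_vel"].round(2))
x=R.from_quat(s["eef_rot"]).as_matrix()[:,0];print(np.degrees(np.arctan2(x[1],x[0])))
i,K,W=grab("wrist");np.savez("w10.npz",i=i,K=K,W=W);save(i,"pics/w10.png",1.5)
save(i[160:260,210:310],"pics/w10c.png",6)
E
```

```text
clock: 11.2
ee_pos: [0.553, -0.2765, 0.1829]
eef_rot: [0.958, -0.285, 0.005, -0.004]
ft_force: [0.1, -0.1, 0.2]
finger_gap: 0.0686
[ 0.55295115 -0.27653463  0.18292223] [-0.    0.   -0.01 -0.    0.    0.  ]
-33.129657755244345
```

View pics/w10.png

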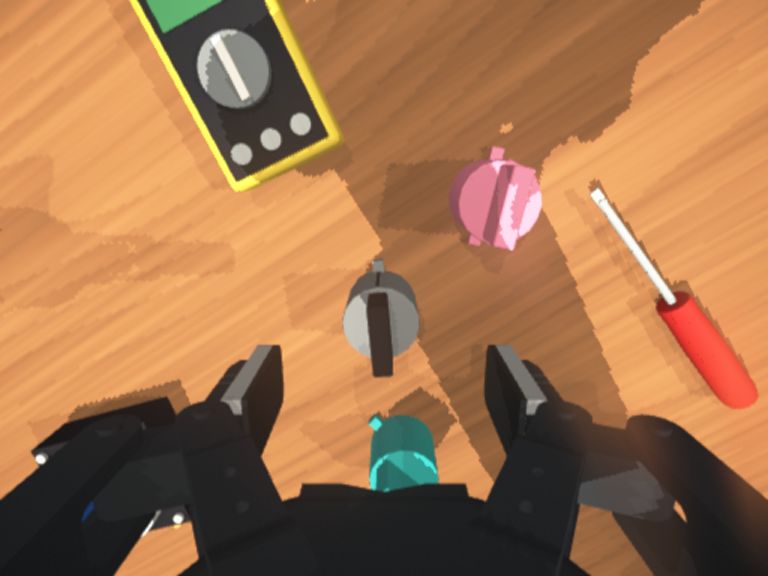

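View pics/w10c.png

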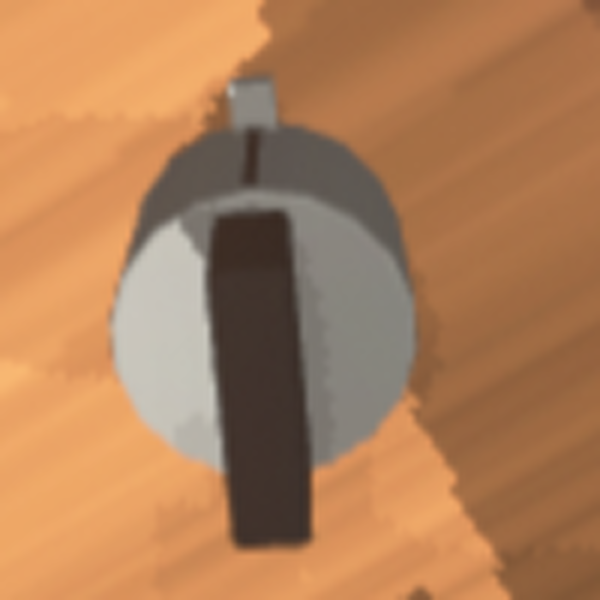

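Run:
```python
from h import *
d=np.load("w10.npz");K,W=d["K"],d["W"];t=np.load("top0.npz");sc=np.load("scene0.npz")
f=lambda p:(210+p[0]/6-.42,160+p[1]/6-.42)
g=lambda p,z=.076:onz(K,W,*f(p),z)
TL,TR,BL,BR=[g(p) for p in[(211,268),(295,266),(235,546),(311,542)]]
c=(TL+TR+BL+BR)/4;v=(TL+TR-BL-BR)
print("bar c",c,"len",np.linalg.norm(v)/2,"thick",np.linalg.norm(TR-TL),np.linalg.norm(BR-BL),"ang",np.degrees(np.arctan2(v[1],v[0])))
print("lids disc c (z.046)",g((263,331),.046))
r=ray(K,W,*f((263,406)))
print(tri(r,ray(t["K"],t["W"],347,224.6)),tri(r,ray(sc["K"],sc["W"],210.6,149.6)))
s=bot.sense();Rm=R.from_quat(s["eef_rot"]).as_matrix();print(Rm.T@(np.array([c[0],c[1],.061])-s["ee_pos"]), np.degrees(np.arctan2(Rm[1,0],Rm[0,0])))
```

```text
bar c [ 0.52615043 -0.25523251  0.076     ] len 0.04311136825472502 thick 0.011830351623192268 0.011214919250593565 ang -29.383679062392176
lids disc c (z.046) [ 0.52682925 -0.2550182   0.046     ]
(array([ 0.52530527, -0.25448287,  0.07242302]), np.float64(0.00014741213050008118)) (array([ 0.5242593 , -0.25396728,  0.07384841]), np.float64(0.003229072374866174))
[-0.03481191 -0.00201873  0.12151521] -33.12931451917439
```

```bash
python3 -m pendant '[[[-0.018,-0.001,0],-0.065,0.5],[[-0.035,-0.002,0.01],-0.065,0.5],[[-0.035,-0.002,0.04],-0.065,0.5],[[-0.035,-0.002,0.07],-0.065,0.5],[[-0.035,-0.002,0.095],-0.065,0.5],[[-0.035,-0.002,0.11],-0.065,0.5],[[-0.035,-0.002,0.119],-0.065,0.5],[[-0.035,-0.002,0.119],-0.065,0.5]]'
python3 - <<'E'
from h import *
i,K,W=grab("wrist");save(i,"pics/w11.png",1.5)
E
```

```text
clock: 12.05
ee_pos: [0.5257, -0.2551, 0.0629]
eef_rot: [0.967, -0.254, 0.004, -0.004]
ft_force: [-0.4, 0.9, 0.3]
finger_gap: 0.0429
```

View pics/w11.png

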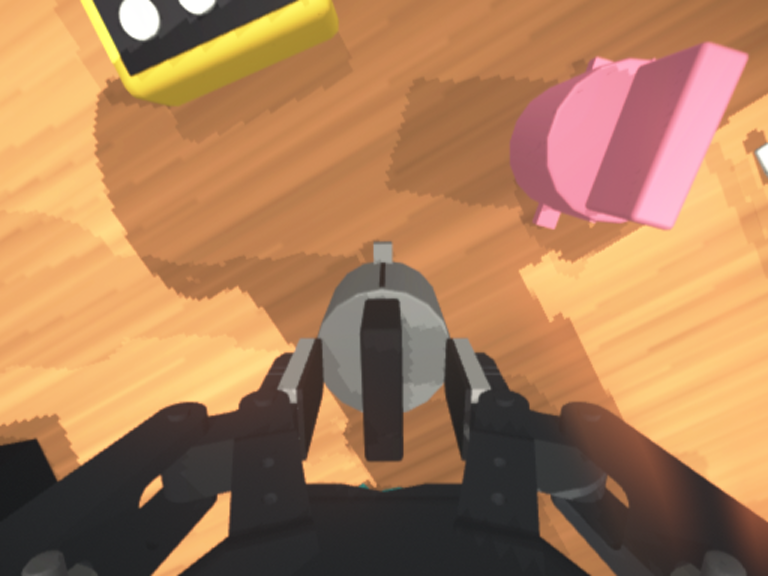

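Bar at (382,380), straight and centred between the pads. Now I close.

```bash
python3 -m pendant '[[[0,0,0],0,0.02],[[0,0,0],0,0.02],[[0,0,0],0,0.02],[[0,0,0],0,0.02],[[0,0,0],0,0.02],[[0,0,0],0,0.02],[[0,0,0],0,0.02],[[0,0,0],0,0.02]]'
python3 - <<'E'
from h import *
i,K,W=grab("wrist");save(i,"pics/w12.png",1.5)
s=bot.sense();print(totool(np.array([.5233,-.0125,.15])-s["ee_pos"]))
x=R.from_quat(s["eef_rot"]).as_matrix()[:,0];print(np.degrees(np.arctan2(x[1],x[0])))
E
```

```text
clock: 12.9
ee_pos: [0.5272, -0.2557, 0.0658]
eef_rot: [0.967, -0.254, 0.006, -0.003]
ft_force: [0.6, 1.3, 5.6]
finger_gap: 0.0108
[-0.12180433 -0.21079546 -0.08347622]
-29.38183667646788
```

View pics/w12.png

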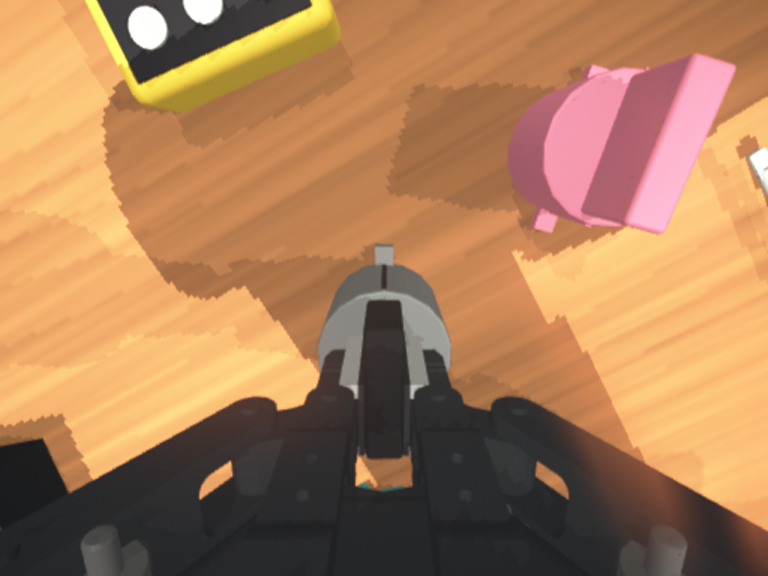

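```bash
python3 -m pendant '[[[0,0,-0.015],0,0.02],[[0,0,-0.045],0,0.02],[[0,0,-0.08],0,0.02],[[-0.01,-0.02,-0.105],-0.05,0.02],[[-0.03,-0.05,-0.109],-0.1,0.02],[[-0.05,-0.088,-0.109],-0.15,0.02],[[-0.072,-0.125,-0.109],-0.2,0.02],[[-0.09,-0.16,-0.109],-0.213,0.02]]'
python3 - <<'E'
from h import *
s=bot.sense();print(totool(np.array([.5233,-.0125,.175])-s["ee_pos"]))
M=R.from_quat(s["eef_rot"]).as_matrix();x=M[:,0];print(np.degrees(np.arctan2(x[1],x[0])),M[:,2].round(4),s["qpos"])
E
```

```text
clock: 13.75
ee_pos: [0.5251, -0.0707, 0.176]
eef_rot: [0.989, -0.149, 0.007, -0.003]
ft_force: [1.9, -0.5, -1.6]
finger_gap: 0.0109
[-0.01882936 -0.05513126  0.00120892]
-17.091274380283714 [ 0.0142  0.0036 -0.9999] [ 2.46039744e-01 -1.57594158e-01 -2.30292862e-01 -1.31736716e-05
 -1.48349818e+00  1.02650588e+00]
```

```bash
python3 -m pendant '[[[-0.012,-0.035,0],0,0.02],[[-0.017,-0.05,0],0,0.02],[[-0.018,-0.055,0],0,0.02],[[-0.018,-0.055,0],0,0.02],[[-0.018,-0.055,0],0,0.02],[[-0.018,-0.055,0],0,0.02],[[-0.018,-0.055,0],0,0.02],[[-0.018,-0.055,0],0,0.02]]'
python3 - <<'E'
from h import *
s=bot.sense();print(totool(np.array([.5233,-.0125,.175])-s["ee_pos"]))
for n in ["wrist","scene","top"]:
    i,K,W=grab(n);np.savez(n+"13.npz",i=i,K=K,W=W)
    save(i if n=="wrist" else (i[80:210,210:340] if n=="scene" else i[160:260,200:330]),f"pics/{n}13.png",1.5 if n=="wrist" else 4.5)
E
```

```text
clock: 14.55
ee_pos: [0.524, -0.0135, 0.1762]
eef_rot: [0.989, -0.149, 0.007, -0.003]
ft_force: [1.1, -0.4, -1.3]
finger_gap: 0.0107
[-0.0009924  -0.00070039  0.00116682]
```

View pics/wrist13.png

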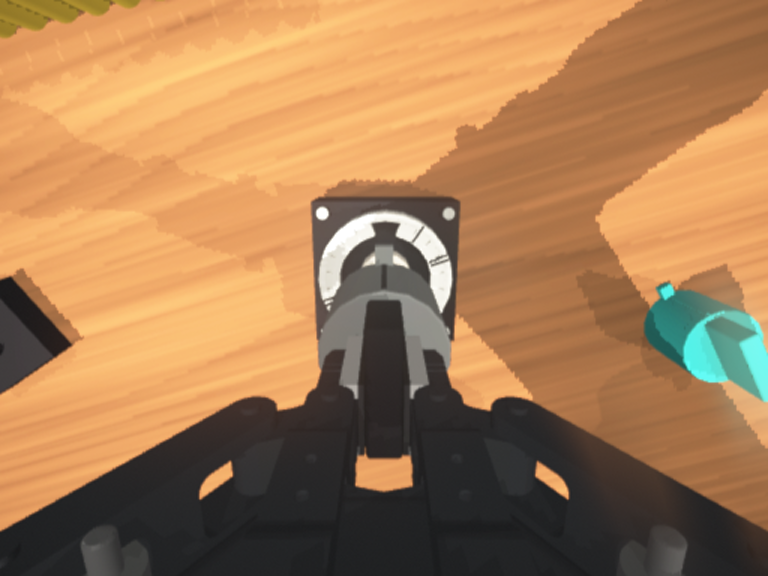

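View pics/scene13.png

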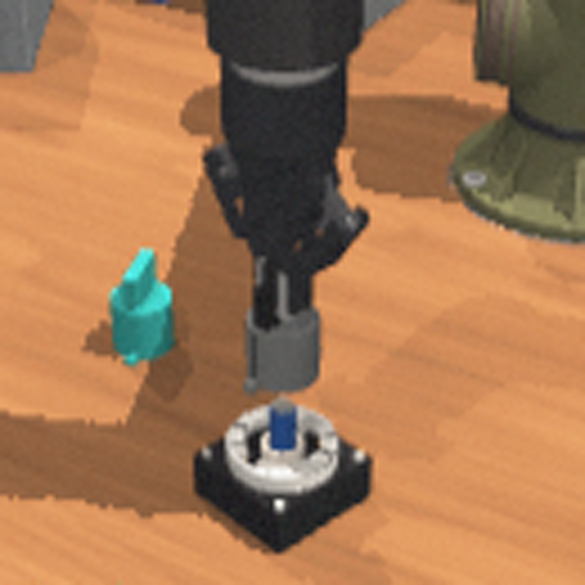

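Run:
```python
from h import *
d=np.load("wrist13.npz");i,K,W=d["i"],d["K"],d["W"]
save(i[125:265,200:320],"pics/w13c.png",5)
```

```text
(no output)
```

View pics/w13c.png

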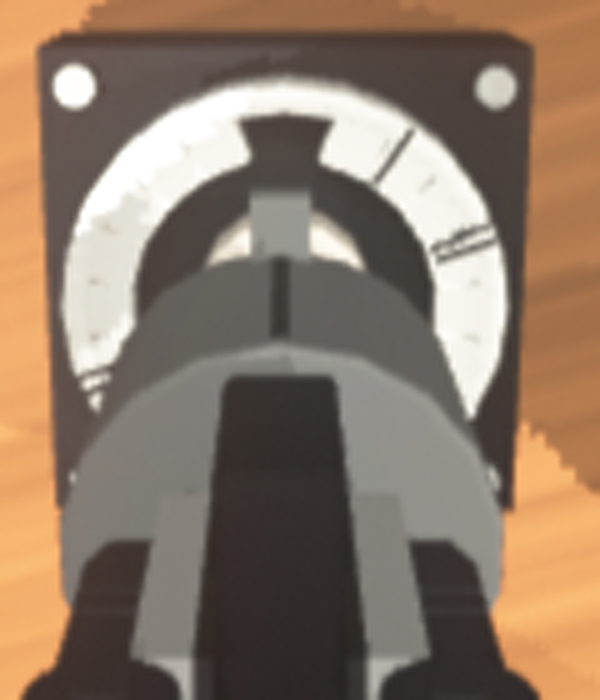

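Run:
```python
from h import *
d=np.load("wrist13.npz");i,K,W=d["i"],d["K"],d["W"]
g=lambda p,z:onz(K,W,200+p[0]/5-.4,125+p[1]/5-.4,z)
s=bot.sense();M=R.from_quat(s["eef_rot"]).as_matrix();x=M[:,0]/np.linalg.norm(M[:2,0])
L=g((280,190),.1105);print("lug",L,"cap centre",L-.033*x, np.linalg.norm(g((250,190),.1105)-g((310,190),.1105)))
# holder: gap outer edge r=35 corners, marks on camera side
G=(g((241,121),.052)+g((333,121),.052))/2;hx=np.array([np.cos(np.radians(-17.2)),np.sin(np.radians(-17.2)),0])
print("gap edge",G,"->centre",G-.0343*hx, np.linalg.norm(g((241,121),.052)-g((333,121),.052)))
m=g((394,157),.052);c=np.array([.5233,-.0125,.052]);v=m-c;print("mark r,ang",np.linalg.norm(v),np.degrees(np.arctan2(v[1],v[0])))
m=g((465,244),.052);v=m-c;print("lock r,ang",np.linalg.norm(v),np.degrees(np.arctan2(v[1],v[0])))
print("screws",g((75,87),.036),g((496,87),.036))
print(s["ee_pos"],np.degrees(np.arctan2(x[1],x[0])))
```

```text
lug [ 0.55422778 -0.0217261   0.1105    ] cap centre [ 0.52268961 -0.01201302  0.11008976] 0.008047662391083362
gap edge [ 0.55516691 -0.02279588  0.052     ] ->centre [ 0.52240086 -0.01265309  0.052     ] 0.015840187848580888
mark r,ang 0.03323149687231399 -51.9917872252589
lock r,ang 0.03393471791358093 -86.65388355485925
screws [0.57033099 0.012995   0.036     ] [ 0.54784642 -0.06022527  0.036     ]
[ 0.52404156 -0.01313618  0.17620036] -17.117716883534097
```

```bash
python3 -m pendant '[[[0,0,0.01],0,0.02],[[0,0,0.025],0,0.02],[[0,0,0.038],0,0.02],[[0,0,0.047],0,0.02],[[0,0,0.053],0,0.02],[[0,0,0.057],0,0.02],[[0,0,0.061],0,0.02],[[0,0,0.061],0,0.02]]'
python3 - <<'E'
from h import *
s=bot.sense();M=R.from_quat(s["eef_rot"]).as_matrix();print(s["ee_pos"],s["wrist_torque"],np.degrees(np.arctan2(M[1,0],M[0,0])))
for n in ["wrist","scene"]:
    i,K,W=grab(n);np.savez(n+"14.npz",i=i,K=K,W=W)
    save(i[125:265,200:320] if n=="wrist" else i[100:210,210:340],f"pics/{n}14.png",4.5)
E
```

```text
clock: 15.5
ee_pos: [0.5248, -0.0129, 0.1149]
eef_rot: [0.989, -0.149, 0.006, -0.003]
ft_force: [0.3, -0.6, -0.7]
finger_gap: 0.0107
[ 0.52476988 -0.01287755  0.1148562 ] [ 0.02974383  0.0541528  -0.03682415] -17.11752130643282
```

View pics/wrist14.png

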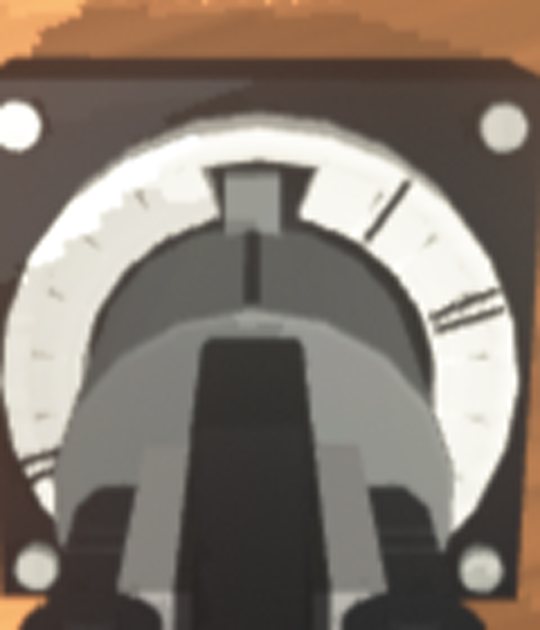

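View pics/scene14.png

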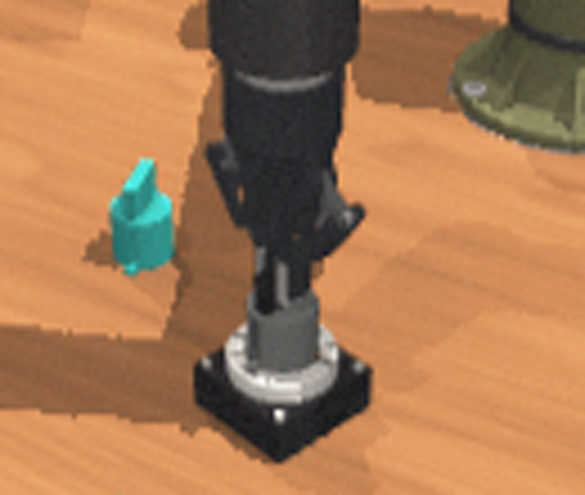

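```bash
python3 -m pendant '[[[0,0.0006,0.002],0,0.02],[[0,0.0006,0.004],0,0.02],[[0,0.0006,0.006],0,0.02],[[0,0.0006,0.008],0,0.02],[[0,0.0006,0.01],0,0.02],[[0,0.0006,0.012],0,0.02],[[0,0.0006,0.013],0,0.02],[[0,0.0006,0.013],0,0.02]]'
python3 - <<'E'
from h import *
s=bot.sense();M=R.from_quat(s["eef_rot"]).as_matrix();print(s["ee_pos"],s["ft_force"],s["wrist_torque"],np.degrees(np.arctan2(M[1,0],M[0,0])))
for n in ["wrist"]:
    i,K,W=grab(n);np.savez(n+"15.npz",i=i,K=K,W=W)
    save(i[125:265,200:320] if n=="wrist" else i[100:210,210:340],f"pics/{n}15.png",4.5)
E
```

```text
clock: 16.4
ee_pos: [0.5253, -0.0135, 0.103]
eef_rot: [0.989, -0.149, 0.007, -0.003]
ft_force: [-0.2, -1.0, 2.0]
finger_gap: 0.0111
[ 0.52533576 -0.01345194  0.10297848] [-0.22563587 -0.99260926  1.96212192] [0.03405948 0.13448387 0.02110149] -17.10804272002261
```

View pics/wrist15.png

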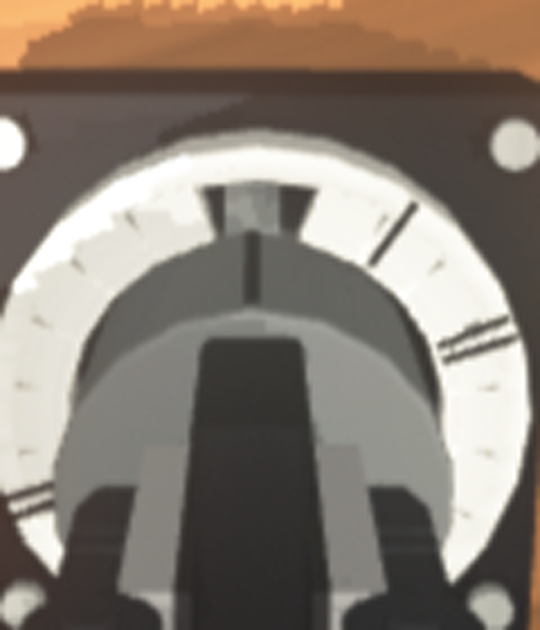

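```bash
python3 -m pendant '[[[-0.0005,0.0005,0.001],0,0.02],[[-0.001,0.0008,0.001],0.05,0.02],[[-0.001,0.001,0.001],0.12,0.02],[[-0.001,0.001,0.001],0.19,0.02],[[-0.001,0.0011,0.001],0.26,0.02],[[-0.0011,0.0012,0.001],0.33,0.02],[[-0.0012,0.0013,0.001],0.4,0.02],[[-0.0012,0.0013,0.001],0.4,0.02]]'
python3 - <<'E'
from h import *
s=bot.sense();M=R.from_quat(s["eef_rot"]).as_matrix();print(s["ee_pos"],s["ft_force"],s["wrist_torque"],np.degrees(np.arctan2(M[1,0],M[0,0])),s["joint_vel"].round(2))
for n in ["wrist"]:
    i,K,W=grab(n);np.savez(n+"16.npz",i=i,K=K,W=W)
    save(i[125:265,200:320] if n=="wrist" else i[100:210,210:340],f"pics/{n}16.png",4.5)
E
```

```text
clock: 17.25
ee_pos: [0.5242, -0.0143, 0.1025]
eef_rot: [0.94, -0.342, 0.007, -0.005]
ft_force: [-0.3, -0.2, 4.0]
finger_gap: 0.0107
[ 0.52423502 -0.01430148  0.10249889] [-0.31869796 -0.16831713  3.9662099 ] [-0.01323681 -0.21410904  0.16451768] -40.04939500045149 [-0.   -0.    0.   -0.   -0.    0.06]
```

View pics/wrist16.png

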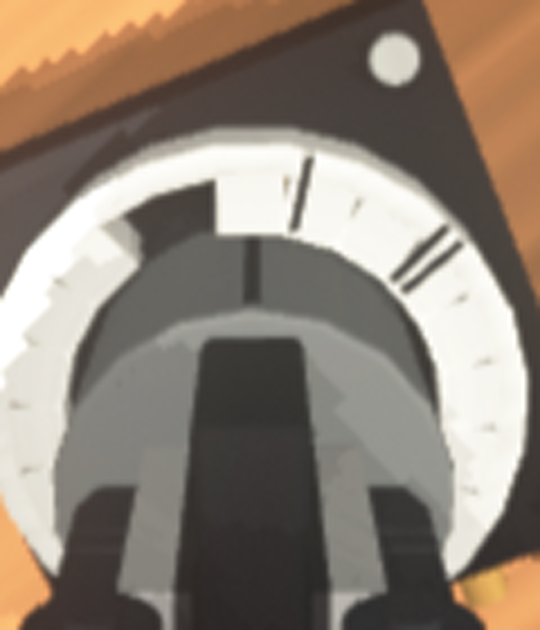

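```bash
python3 -m pendant '[[[0,0.0002,0.001],0.04,0.02],[[0,0.0003,0.001],0.08,0.02],[[-0.0001,0.0004,0.001],0.12,0.02],[[-0.0001,0.0004,0.001],0.16,0.02],[[-0.0001,0.0004,0.001],0.19,0.02],[[-0.0001,0.0004,0.001],0.2,0.02],[[-0.0001,0.0004,0.001],0.2,0.02],[[-0.0001,0.0004,0.001],0.2,0.02]]'
python3 - <<'E'
from h import *
s=bot.sense();M=R.from_quat(s["eef_rot"]).as_matrix();print(s["ee_pos"],s["ft_force"],s["wrist_torque"],np.degrees(np.arctan2(M[1,0],M[0,0])),s["joint_vel"].round(2))
for n in ["wrist","scene"]:
    i,K,W=grab(n);np.savez(n+"17.npz",i=i,K=K,W=W)
    save(i[125:265,200:320] if n=="wrist" else i[100:210,210:340],f"pics/{n}17.png",4.5)
E
```

```text
clock: 18.1
ee_pos: [0.5241, -0.0146, 0.102]
eef_rot: [0.901, -0.433, 0.007, -0.005]
ft_force: [1.1, -0.5, 5.2]
finger_gap: 0.0108
[ 0.52413564 -0.01459215  0.10202574] [ 1.11154898 -0.46335606  5.19314688] [-0.00248348  0.19154956  0.15873221] -51.282827189563285 [-0.    0.    0.    0.   -0.    0.01]
```

View pics/wrist17.png

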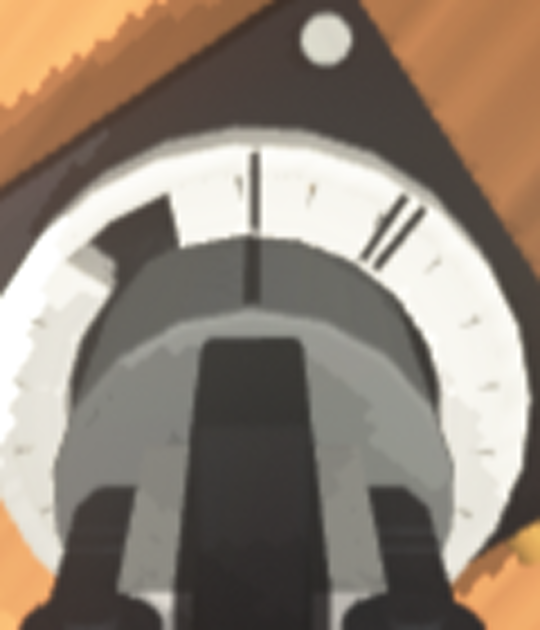

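View pics/scene17.png

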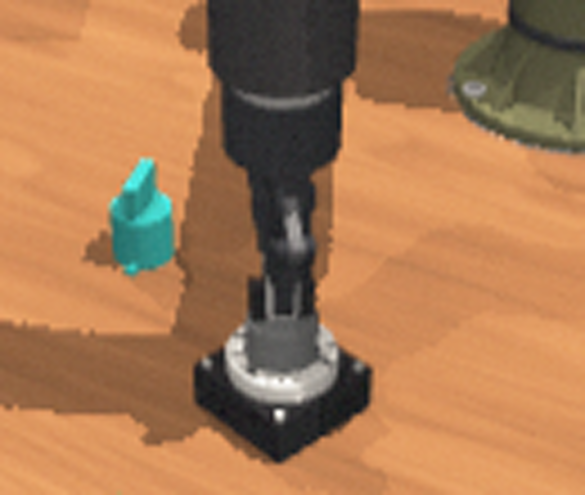

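The cap's line (251,270) meets the single mark (254,190). Yaw is -51.3°, against a mark direction of -51.7°. One quick check of the bystanders and of steadiness, then I hand in.

Run:
```python
from h import *
i,K,W=grab("top");t=np.load("top0.npz")["i"]
df=cv2.absdiff(i,t).max(2)
for n,(x,y,w,h) in dict(mug=(90,145,50,40),pack=(200,100,90,60),meter=(335,138,40,55),pink=(368,210,25,25),teal=(310,248,25,27),driver=(390,235,20,75)).items(): print(n,(df[y:y+h,x:x+w]>60).mean().round(3))
s=bot.sense();M=R.from_quat(s["eef_rot"]).as_matrix();print(s["clock"],s["ee_pos"],s["ft_force"],s["finger_gap"],np.degrees(np.arctan2(M[1,0],M[0,0])))
save(i,"pics/top18.png",1.5)
job.finish_job()
```

```text
mug 0.0
pack 0.005
meter 0.016
pink 0.0
teal 0.003
driver 0.0
18.25 [ 0.5241299  -0.01459305  0.10198638] [ 0.01775499 -0.3694559   5.57809276] 0.010481792621143352 -51.282172005669956
the job is handed in; nothing more can be done
```

I took the cell out of its stand and stood it button-up in the bore. I then fitted the grey cap with its lugs down through the gaps and under the flange, and turned it clockwise to the half-turn mark. I handed the job in at 18.25 s with the cap still gripped and held there.

**Last checks**
- **Angle:** the last wrist picture shows the cap's line meeting the single mark. The tool had turned about 0.60 rad from entry. Its yaw of -51.3° is within half a degree of the measured mark direction, well short of the pin's start at 0.78 rad.
- **Height and force:** the cap's underside is at about holder z = 36 mm, the low end of the fitted range, worked out from the tool height. The vertical force is about 5.6 N, and the grip was steady.
- **Bystanders:** comparing top views from before and after shows the mug, pack, meter, screwdriver and the pink and turquoise caps unmoved.

**Small disagreements**
- The triangulated heights read 1 to 4 mm under the stated ones.
- The tool picked up about 0.8° of tilt while gripping, and the cap sits about 1 mm off-centre in the collar, inside the 2 mm clearance.
- The contact and wiper joints could not be read directly.

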